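# Fit the crank to the sample press and wind it down

## Task

Set the loose crank onto the square shaft on top of the sample press so that its hub sits fully down, and let go of it. Then take the crank by its upright revolving grip and wind it clockwise, as seen from above, until the press reaches its stop; leave the crank seated on the shaft. Leave the tube rack, the jar and the brass weight where they are.

Things in the scene. Friction and masses are not known exactly. Their poses are not given: they have to be found in the camera images.
- crank: Loose steel crank, 0.4 kg, lying on its hub. Origin: centre of the hub's underside; z up along the bore; x along the arm to the grip. Hub: 36 x 36 mm, 36 tall, 18 mm square bore right through, sides along x and y. Arm 14 mm wide, 22 to 32 mm up, to x = 96 mm; a shorter arm ends in a 26 mm ball at x = -52 mm. The hub's +y and -y faces are free to grip. Balances within 10 mm of the bore.
- crank_grip: The crank's upright round grip, pale wood, 22 mm diameter, 46 mm tall, spinning freely on the end of the crank's arm. Origin: centre of its lower end, at (85, 0, 33) mm in the crank's frame; z up. Its own turn about z means nothing.
- press: White two-column sample press, fixed to the bench. Origin: centre of its underside; z up. Base 130 mm (x) by 170 mm (y); head 66 mm (x) by 170 mm (y), its top at z = 130 mm, with two column nuts of 22 mm diameter, 6 mm tall, at y = +60 and -60 mm. The spindle stands out of the middle of the head.
- shaft_foot (a point): Foot of the square shaft on the press, on the spindle's axis, 140 mm above the bench, on top of a round collar (40 mm diameter, 10 tall) where the hub comes to rest. Turns with the spindle: z up, x and y along the square's sides. The shaft is 16 x 16 mm, rises 23 mm; its top 4 mm taper to 11 x 11 mm. The crank fits in any of four quarter turns.
- spindle (a joint): Angle of the press's spindle in rad, growing as it turns clockwise seen from above; starts between 0 and 0.6; 3.0 is the hard stop (wound down). Held by friction of about 0.2 N m, stays where it is left. A platen under the head sinks 6 mm per rad. The hub has about 0.13 rad of play on the shaft each way.
- tube_rack: Loose blue wire rack with twelve capped glass tubes, 66 mm (x) by 150 mm (y), 112 mm tall over the caps. Origin: centre of its underside. To be left alone.
- jar: Loose white lidded sample jar, 48 mm diameter, 55 mm tall. Origin: centre of its underside. To be left alone.
- weight: Loose brass balance weight, 38 mm diameter, 58 mm tall with a knob on top. Origin: centre of its underside. To be left alone.
Not all that is in view belongs to the job. Of the things that look like the crank, the middle-sized one is meant.

How it is judged:
By the outcome, as a careful person would: the job done as asked, in the order asked, and still so for the second after the job is handed in, with the robot touching nothing.
It also fails if it takes over 67 s, if anything falls off the work surface, if the arm or the gripper's body presses on something with over 40 N, if the wrist force passes 120 N, or if a joint passes its speed limit or range.

## Robot

A 6-joint arm with a two-finger parallel gripper is mounted at the origin on the work surface. World frame = base frame: x ahead of the robot, y to its left, z up, the work surface at z = 0. Lengths are in m, angles in rad, forces in N, time in s.
With the tool pointing down it reaches from about 0.35 to 0.95 m from the base axis. Payload 17.4 kg.
Tool frame: the origin (TCP) lies midway between the tips of the shut fingers; the grasp point (between the pads) lies 19 mm behind it (grasp_offset is the y of the grasp point in the tool frame, in m); y points along the fingers, z is the direction in which the jaws open and shut, and the axes are right-handed (so a half turn about y gives the same grasp; the last joint's range is limited). The gripper opens to 93 mm and grips with 3 to 60 N. Pads are 15 mm wide; open, the fingers measure 128 mm over their backs; the gripper's body (75 mm by 188 mm) begins 65 mm behind the grasp point.
Start: joints at [-1.176, 0.116, 1.442, -0, 1.584, -0.038], TCP at [0.283, -0.613, 0.219] pointing down, gripper open.
Joint ranges: [-2.83, 2.83], [-0.83, 2.19], [0.07, 2.5], [-1.14, 4.28], [0.01, 3], [-2.97, 2.97]. Speed limits (rad/s): [1.89, 1.89, 2.22, 3.14, 3.14, 3.14].

## Interface

Orientations are given as a rotation vector (axis times angle).
In Python, from workcell import get_obs, grab_frame, finish_job, grasp_offset gives the robot as it stands.
- The arm moves only by the shell command python3 -m handwheel 'ROWS' [FORCE]. ROWS is JSON, one flat list of numbers, 7 for each row, row after row: the turn, a rotation vector about the tool's x, y, z in degrees, then the shift along the tool's x, y, z in cm, then the opening, from 0 (shut) to 1 (fully open). A call has 1 to 5 rows; each row shifts and turns the pose as measured when the row begins, along the tool's axes as they then stand; what a row does not reach is not made up. A row lasts 1/10 s, in which the tool goes at most 50 mm and 8.59 degrees, less where a joint would pass 70% of its speed; a pose out of reach is approached as far as the arm can. A call with a gripper value outside its range is refused whole. The fingers move at their own pace and stop on an object; FORCE is the grip in N (left out, the last holds). Time passes only in rows, so rows that do not move let the fingers close. It gives the time, the measured TCP pose, the force and the opening at its end, in the units of the state.
- get_obs(): the state, without advancing time (a new reading comes with each control period).
- grab_frame(name): name is "scene" or "top" or "wrist"; returns a dict with "pixels" (400x640x3 uint8, blue, green, red), "camera_matrix" (3x3 intrinsics, pixels), "camera_from_world" (4x4, takes a point from world to camera coordinates); the wrist camera has in their place "tool_from_camera" (4x4, takes a point from camera to tool coordinates, whose origin is the TCP and whose axes are the tool frame's). Camera axes: x right, y down, z forward; pixel columns grow to the right and rows downward; lengths in m; the calibration is good to about 2 mm. A picture is of the moment at which its call begins: read the wrist's pose just before it. There is no depth.
- finish_job(): hands the job in, once; it reports no verdict.
The state is a dict: "time_s": time; "qpos": joint angles; "dq": joint speeds; "effort": joint torques, N m; "ee_pos": TCP position; "orientation": TCP orientation; "contact_force": force on the tool from outside, world axes, zero at the start; "ft_torque": the same for the moment, N m; "finger_gap": opening from 0.0 (shut) to 1.0 (fully open).
Only numpy, scipy, OpenCV 4.12 (cv2) and the standard library are available. Lean on these libraries where they do the work, as an engineer would, in place of code of your own. Each camera call takes 0.05 s, during which the arm holds its last target. There are 200 camera calls.

## Working session

There is one attempt and no reset: what is moved stays moved. The work goes in short steps, Python scripts to look and compute and a shell command to move; the robot and the scene stay as the last step left them, time stands still between calls to the robot, and variables do not carry over. Pictures are saved under pics/ and viewed, about 8 in all and at most 12, crops included, and the job is handed in when it is done.

```bash
ls; mkdir -p pics; cat > h.py <<'E'
import numpy as np, cv2
from scipy.spatial.transform import Rotation as R
from workcell import get_obs, grab_frame, finish_job, grasp_offset
def cam(name):
    o=get_obs(); f=grab_frame(name); K=np.array(f["camera_matrix"])
    if name=="wrist":
        T=np.eye(4);T[:3,:3]=R.from_rotvec(o["orientation"]).as_matrix();T[:3,3]=o["ee_pos"]
        C=np.linalg.inv(T@np.array(f["tool_from_camera"]))
    else: C=np.array(f["camera_from_world"])
    return f["pixels"],K,C
def ray(K,C,u,v,z):
    W=np.linalg.inv(C); d=W[:3,:3]@np.linalg.inv(K)@[u,v,1]; p=W[:3,3]
    return p+d*(z-p[2])/d[2]
def proj(K,C,P):
    P=np.atleast_2d(P); c=P@C[:3,:3].T+C[:3,3]; q=c@K.T; return q[:,:2]/q[:,2:]
def save(n,a): np.savez(f"pics/{n}.npz",px=a[0],K=a[1],C=a[2]); cv2.imwrite(f"pics/{n}.png",a[0])
def load(n): d=np.load(f"pics/{n}.npz"); return d["px"],d["K"],d["C"]
def show(n,crop=None,s=1):
    px=load(n)[0]
E
python3 - <<'E'
from h import *
for n in ("top","scene"):
    a=cam(n); save(n,a); print(n,a[1].tolist(),np.linalg.inv(a[2]).round(3).tolist())
o=get_obs(); print(o,grasp_offset); print(R.from_rotvec(o["orientation"]).as_matrix().round(3))
E
```

```text
pics
top [[405.7976610472673, 0.0, 323.76700601808096], [0.0, 405.7976610472673, 196.43911246670046], [0.0, 0.0, 1.0]] [[0.028, -0.995, 0.094, 0.504], [-1.0, -0.028, 0.002, -0.026], [0.001, -0.094, -0.996, 0.951], [0.0, 0.0, 0.0, 1.0]]
scene [[374.96199525644556, 0.0, 322.82676261784934], [0.0, 374.96199525644556, 196.96245072226225], [0.0, 0.0, 1.0]] [[-0.502, 0.571, -0.65, 1.149], [0.865, 0.345, -0.365, 0.315], [0.016, -0.745, -0.667, 0.684], [0.0, 0.0, 0.0, 1.0]]
{'time_s': 0.1, 'qpos': array([-1.17582729e+00,  1.16432688e-01,  1.44221723e+00, -2.71489296e-05,
        1.58402981e+00, -3.77987397e-02]), 'dq': array([ 0.00246362, -0.00196221, -0.00312887,  0.00147975, -0.00043944,
       -0.00144555]), 'effort': array([ 3.50350500e-03, -7.22891378e+01, -6.23867869e+01,  7.82620953e-02,
        2.28110125e-02, -5.94640983e-05]), 'ee_pos': array([ 0.28299277, -0.61259205,  0.21797095]), 'orientation': array([-0.43595916,  1.98327285, -1.98111147]), 'contact_force': array([-1.04082179, -0.49172688, -0.15161742]), 'ft_torque': array([-0.03358075, -0.02418808,  0.01009822]), 'finger_gap': 0.9969626027323676} -0.0188
[[-0.908 -0.     0.419]
 [-0.419  0.001 -0.908]
 [-0.    -1.    -0.001]]
```

View pics/top.png

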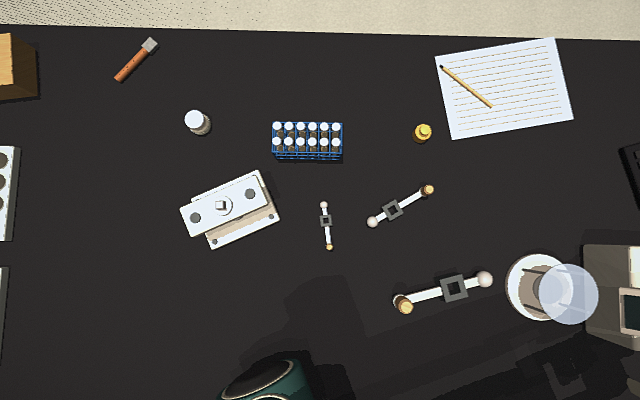

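View pics/scene.png

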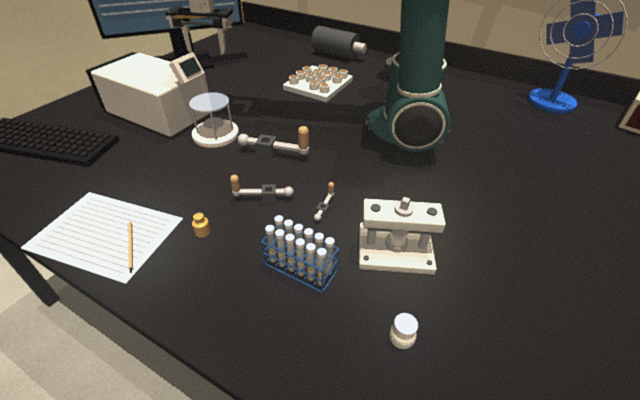

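The top view shows the middle crank with its hub at (393,210), ball at (373,222) and grip at (428,189). The press shaft is near (221,205), the rack at (307,140), the jar at (198,122) and the weight at (423,132). Next I'll compute positions and enlarge the press and crank.

```bash
python3 - <<'E'
from h import *
px,K,C=load("top")
for n,u,v,z in [("hub",393,210,.036),("ball",373,222,.027),("grip",429,188,.079),("shaft",221,204,.163),("nutL",195,217,.136),("nutR",250,194,.136),("rack",307,133,.11),("jar",196,117,.055),("weight",423,130,.055),("big",455,288,.05),("small",326,220,.03)]:
    print(n,ray(K,C,u,v,z).round(4))
a=cv2.resize(px[160:255,175:285],None,fx=5,fy=5,interpolation=cv2.INTER_CUBIC)
b=cv2.resize(px[175:235,360:440],None,fx=3,fy=3,interpolation=cv2.INTER_CUBIC)
m=np.zeros((475,790,3),np.uint8); m[:,:550]=a; m[:180,550:790]=b
cv2.imwrite("pics/crop1.png",m)
E
```

```text
hub [ 0.5642 -0.1816  0.036 ]
ball [ 0.5362 -0.138   0.027 ]
grip [ 0.6112 -0.2517  0.079 ]
shaft [0.5582 0.1749 0.163 ]
nutL [0.5325 0.2326 0.136 ]
nutR [0.5819 0.1243 0.136 ]
rack [0.7172 0.0146 0.11  ]
jar [0.761  0.2691 0.055 ]
weight [ 0.7454 -0.2439  0.055 ]
big [ 0.3965 -0.3167  0.05  ]
small [ 0.5377 -0.031   0.03  ]
```

View pics/crop1.png

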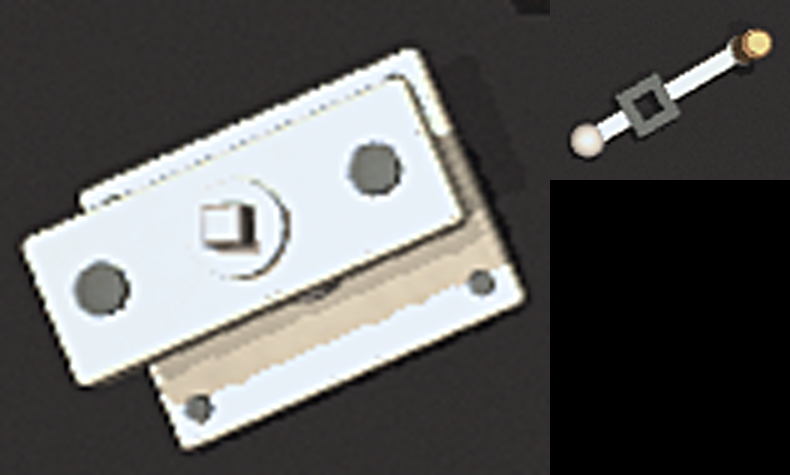

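The shaft's sides look nearly parallel to the world axes, and the crank's yaw is about -57°. My plan is to grip the hub at psi≈33°, turn it +57° so the crank's yaw is about 0, seat it, then grip the handle and wind about 150° clockwise. I'll turn the wrist first.

```bash
cat >> h.py <<'E'
def delta(x,y,z,psi):
    "turn (deg) and shift (cm) in present tool axes to TCP x,y,z, tool down, jaw axis at yaw psi deg"
    o=get_obs(); M=R.from_rotvec(o["orientation"]).as_matrix(); p=np.radians(psi); c,s=np.cos(p),np.sin(p)
    D=np.array([[s,0,c],[-c,0,s],[0,-1,0]])
    print("t",round(o["time_s"],2),"pos",np.round(o["ee_pos"],4),"psi",round(np.degrees(np.arctan2(M[1,2],M[0,2])),2),"F",np.round(o["contact_force"],1),"gap",round(o["finger_gap"],3))
    print("turn",R.from_matrix(M.T@D).as_rotvec(degrees=True).round(2),"shift now",(100*M.T@(np.array([x,y,z])-o["ee_pos"])).round(2),"shift after turn",(100*D.T@(np.array([x,y,z])-o["ee_pos"])).round(2))
E
H="python3 -m handwheel"
$H '[0,-8.3,0,0,0,0,1, 0,-8.3,0,0,0,0,1, 0,-8.3,0,0,0,0,1, 0,-8.3,0,0,0,0,1, 0,-8.3,0,0,0,0,1]'
$H '[0,-8.3,0,0,0,0,1, 0,-8.3,0,0,0,0,1, 0,-8.3,0,0,0,0,1, 0,-8.3,0,0,0,0,1, 0,-8.3,0,0,0,0,1]'
$H '[0,-8.3,0,0,0,0,1, 0,-8.3,0,0,0,0,1, 0,0,0,0,0,0,1]'
python3 -c "
from h import *
delta(.55,-.19,.22,33.4)"
```

```text
time_s: 0.6
ee_pos: [0.2828, -0.612, 0.2157]
orientation: [-0.997, 1.496, -1.488]
contact_force: [0.5, -1.8, 0.9]
finger_gap: 1.001
time_s: 1.1
ee_pos: [0.2825, -0.6114, 0.2133]
orientation: [-1.353, 0.947, -0.935]
contact_force: [-0.4, -0.4, 0.1]
finger_gap: 1.001
time_s: 1.4
ee_pos: [0.2824, -0.611, 0.212]
orientation: [-1.445, 0.716, -0.703]
contact_force: [-0.7, 0.5, 0.0]
finger_gap: 0.997
t 1.4 pos [ 0.2824 -0.611   0.212 ] psi 37.87 F [-0.7  0.5  0. ] gap 0.997
turn [-0.13  4.48 -0.58] shift now [-16.8   -0.51  46.97] shift after turn [-20.41  -0.8   45.52]
```

```bash
H="python3 -m handwheel"
$H '[0,4.3,-0.5,0,0,0,1, 0,0,0,-1.8,-0.2,4.1,1, 0,0,0,-1.8,-0.2,4.1,1, 0,0,0,-1.8,-0.2,4.1,1, 0,0,0,-1.8,-0.2,4.1,1]' >/dev/null
$H '[0,0,0,-1.8,-0.2,4.1,1, 0,0,0,-1.8,-0.2,4.1,1, 0,0,0,-1.8,-0.2,4.1,1, 0,0,0,-1.8,-0.2,4.1,1, 0,0,0,-1.8,-0.2,4.1,1]' >/dev/null
$H '[0,0,0,-1.8,-0.2,4.1,1, 0,0,0,-1.8,-0.2,4.1,1, 0,0,0,0,0,0,1]'
python3 -c "
from h import *
delta(.55,-.19,.22,33.4)
a=cam('wrist'); save('w1',a); print(a[1][0,0],np.linalg.inv(a[2]).round(3).tolist())"
```

```text
time_s: 2.7
ee_pos: [0.5705, -0.1897, 0.233]
orientation: [-1.403, 0.827, -0.821]
contact_force: [-0.5, -0.1, 0.8]
finger_gap: 0.999
t 2.7 pos [ 0.5705 -0.1897  0.233 ] psi 29.29 F [-0.5 -0.1  0.8] gap 0.999
turn [-0.16 -4.11 -0.32] shift now [-0.97  1.31 -1.8 ] shift after turn [-1.11  1.3  -1.73]
305.75912629245397 [[0.872, 0.47, 0.136, 0.532], [0.489, -0.84, -0.236, -0.124], [0.003, 0.272, -0.962, 0.399], [0.0, 0.0, 0.0, 1.0]]
```

View pics/w1.png

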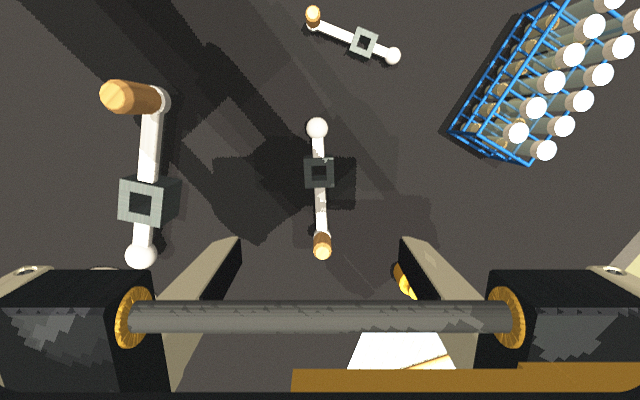

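The wrist view shows the middle crank's hub at about (319,172), its ball at (317,128) and its grip top at (322,250), and it lies between the open fingers. I'll refine that by fitting features and overlaying the projected model.

```bash
python3 - <<'E'
from h import *
px,K,C=load("w1")
hsv=cv2.cvtColor(px,cv2.COLOR_BGR2HSV)
c=cv2.resize(px[110:265,270:370],None,fx=5,fy=5,interpolation=cv2.INTER_CUBIC)
for n,u,v,z in [("hub",319,173,.036),("ball",317,127.5,.027)]: print(n,ray(K,C,u,v,z).round(4))
h=ray(K,C,319,173,.036);b=ray(K,C,317,127.5,.027); g=ray(K,C,322,253,.079)
y=np.arctan2(*(h-b)[1::-1]); print(np.degrees(y),g,np.linalg.norm((h-b)[:2]),np.linalg.norm((h-g)[:2]))
y=np.arctan2(*(g-b)[1::-1]); print(np.degrees(y))
Rz=R.from_euler("z",y).as_matrix(); P=lambda q:(proj(K,C,np.array(q)@Rz.T/1000+[h[0],h[1],0])-[270,110])*5
for s,z in((18,36),(9,36)): cv2.polylines(c,[P([[s,s,z],[s,-s,z],[-s,-s,z],[-s,s,z]]).astype(int)],True,(0,0,255))
t=np.linspace(0,6.28,30)
cv2.polylines(c,[P(np.c_[85+11*np.cos(t),11*np.sin(t),0*t+79]).astype(int)],True,(0,255,0))
cv2.polylines(c,[P(np.c_[-52+13*np.cos(t),13*np.sin(t),0*t+27]).astype(int)],True,(0,255,0))
cv2.imwrite("pics/c2.png",cv2.resize(c,(387,600)))
E
```

```text
hub [ 0.5642 -0.1803  0.036 ]
ball [ 0.5364 -0.1355  0.027 ]
-58.212980387310424 [ 0.6083938  -0.25244953  0.079     ] 0.05279946501765112 0.08458699364347874
-58.37968534305376
```

View pics/c2.png

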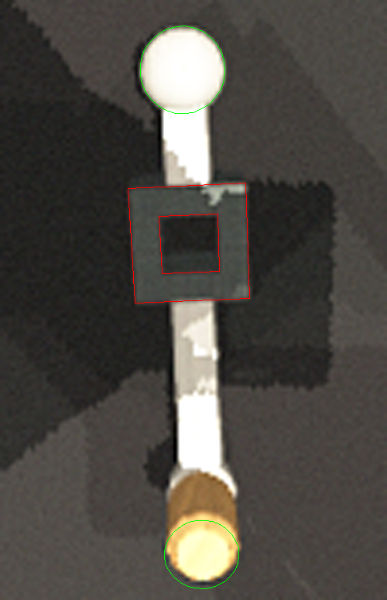

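The overlay fits closely: hub at (0.564, -0.180), yaw -58.3°. So I grip at psi 31.7.

```bash
H="python3 -m handwheel"; python3 -c "
from h import *
delta(.5642,-.1803,.1,31.7)"
$H '[0,-2.4,0,0,0,0,1, 0,0,0,0,0,0,1, 0,0,0,-0.8,4,0.2,1, 0,0,0,0,4,0,1, 0,0,0,0,0,0,1]'; python3 -c "
from h import *
delta(.5642,-.1803,.006,31.7)"
```

```text
t 2.75 pos [ 0.5695 -0.1914  0.2329] psi 29.27 F [-0.1 -0.1 -0.2] gap 1.0
turn [-0.11 -2.43 -0.31] shift now [-1.15 13.3   0.06] shift after turn [-1.22 13.29  0.13]
time_s: 3.25
ee_pos: [0.5652, -0.1863, 0.1515]
orientation: [-1.412, 0.808, -0.805]
contact_force: [-0.3, 0.9, -0.4]
finger_gap: 1.003
t 3.25 pos [ 0.5652 -0.1863  0.1515] psi 30.64 F [-0.3  0.9 -0.4] gap 1.003
turn [-0.12 -1.06 -0.21] shift now [-0.51 14.55  0.2 ] shift after turn [-0.56 14.55  0.24]
```

```bash
H="python3 -m handwheel"; 
$H '[0,-1.4,0,-0.6,4,0.2,1, 0,0,0,0,4,0,1, 0,0,0,0,3,0,1, 0,0,0,0,1,0,1, 0,0,0,0,0,0,1]'; python3 -c "
from h import *
delta(.5642,-.1803,.006,31.7)"
```

```text
time_s: 3.75
ee_pos: [0.5655, -0.1844, 0.0372]
orientation: [-1.415, 0.794, -0.802]
contact_force: [0.5, 0.4, -0.1]
finger_gap: 1.001
t 3.75 pos [ 0.5655 -0.1844  0.0372] psi 31.27 F [ 0.5  0.4 -0.1] gap 1.001
turn [-0.35 -0.44  0.14] shift now [-0.43  3.12  0.08] shift after turn [-0.42  3.12  0.1 ]
```

```bash
H="python3 -m handwheel"; 
$H '[0,-0.5,0,-0.4,1.5,0.1,1, 0,0,0,-0.1,1.0,0,1, 0,0,0,0,0.5,0,1, 0,0,0,0,0,0,1]'; python3 -c "
from h import *
delta(.5642,-.1803,.006,31.7)"
```

```text
time_s: 4.15
ee_pos: [0.5663, -0.1806, 0.0105]
orientation: [-1.416, 0.783, -0.801]
contact_force: [-0.0, -0.6, -0.3]
finger_gap: 1.002
t 4.15 pos [ 0.5663 -0.1806  0.0105] psi 31.69 F [-0.  -0.6 -0.3] gap 1.002
turn [-0.56 -0.01  0.42] shift now [-0.14  0.45 -0.16] shift after turn [-0.14  0.45 -0.16]
```

```bash
H="python3 -m handwheel"; 
$H '[-0.5,0,0.4,-0.15,0.4,-0.15,1, 0,0,0,0,0,0,0.5, 0,0,0,0,0,0,0.3, 0,0,0,0,0,0,0.3, 0,0,0,0,0,0,0.3]' 45;
$H '[0,0,0,0,0,0,0.3, 0,0,0,0,0,0,0.3, 0,0,0,0,0,0,0.3]' 45; python3 -c "
from h import *
delta(.5642,-.1803,.006,31.7)"
```

```text
time_s: 4.65
ee_pos: [0.5648, -0.1803, 0.0076]
orientation: [-1.421, 0.792, -0.794]
contact_force: [-0.4, 0.4, -1.0]
finger_gap: 0.704
time_s: 4.95
ee_pos: [0.565, -0.1804, 0.0078]
orientation: [-1.421, 0.791, -0.794]
contact_force: [-0.2, -0.8, -0.3]
finger_gap: 0.446
t 4.95 pos [ 0.565  -0.1804  0.0078] psi 31.69 F [-0.2 -0.8 -0.3] gap 0.446
turn [-0.09 -0.01  0.08] shift now [-0.05  0.18 -0.06] shift after turn [-0.05  0.18 -0.06]
```

```bash
H="python3 -m handwheel"; 
$H '[0,0,0,0,0,0,0.2, 0,0,0,0,0,0,0.2, 0,0,0,0,0,0,0.2, 0,0,0,0,0,0,0.2]' 45
$H '[0,0,0,0,-3,0,0.2, 0,0,0,0,-4,0,0.2, 0,0,0,0,-4,0,0.2, 0,0,0,0,-4,0,0.2, 0,0,0,0,0,0,0.2]' 45; python3 -c "
from h import *
delta(.5582,.1749,.2,90)"
```

```text
time_s: 5.35
ee_pos: [0.5649, -0.1804, 0.0079]
orientation: [-1.421, 0.791, -0.794]
contact_force: [-0.9, -0.4, 0.4]
finger_gap: 0.39
time_s: 5.85
ee_pos: [0.5625, -0.1796, 0.1591]
orientation: [-1.422, 0.798, -0.788]
contact_force: [0.9, 0.3, -3.5]
finger_gap: 0.382
t 5.85 pos [ 0.5625 -0.1796  0.1591] psi 31.69 F [ 0.9  0.3 -3.5] gap 0.382
turn [ 3.000e-02 -5.831e+01 -3.600e-01] shift now [-30.41  -4.    18.24] shift after turn [-0.43 -4.09 35.45]
```

The crank is held. I'll turn it, lift it and move just past the press, so the wrist camera gets a clear view of the shaft.

```bash
H="python3 -m handwheel"; 
$H '[0,-8.3,0,0,-2,0,0.2, 0,-8.3,0,0,-2,0,0.2, 0,-8.3,0,0,-2,0,0.2, 0,-8.3,0,0,-2,0,0.2, 0,-8.3,0,0,-1,0,0.2]' 45
$H '[0,-8.3,0,0,-1,0,0.2, 0,-6,0,0,0,0,0.2, 0,0,0,0,0,0,0.2]' 45; python3 -c "
from h import *
delta(.64,.1775,.245,90)"
```

```text
time_s: 6.35
ee_pos: [0.5612, -0.1791, 0.2446]
orientation: [-1.556, 0.225, -0.201]
contact_force: [-0.5, 0.5, -4.4]
finger_gap: 0.384
time_s: 6.65
ee_pos: [0.5611, -0.1791, 0.252]
orientation: [-1.564, 0.02, 0.007]
contact_force: [-0.3, -0.0, -4.3]
finger_gap: 0.386
t 6.65 pos [ 0.5611 -0.1791  0.252 ] psi 89.49 F [-0.3 -0.  -4.3] gap 0.386
turn [-0.39 -0.51 -0.99] shift now [ 7.58  0.81 35.72] shift after turn [ 7.89  0.7  35.66]
```

```bash
H="python3 -m handwheel"; 
$H '[-0.3,-0.4,-0.8,1.0,0,4.4,0.2, 0,0,0,1.0,0,4.4,0.2, 0,0,0,1.0,0,4.4,0.2, 0,0,0,1.0,0,4.4,0.2, 0,0,0,1.0,0,4.4,0.2]' 45
$H '[0,0,0,1.0,0,4.4,0.2, 0,0,0,1.0,0,4.4,0.2, 0,0,0,0.5,0,3,0.2, 0,0,0,0,0,0,0.2, 0,0,0,0,0,0,0.2]' 45; python3 -c "
from h import *
delta(.64,.1775,.245,90)
a=cam('wrist'); save('w2',a); print(proj(a[1],a[2],[.556,.1775,.163]))"
```

```text
time_s: 7.15
ee_pos: [0.6133, 0.0425, 0.2452]
orientation: [-1.57, 0.031, -0.015]
contact_force: [0.9, -1.4, -4.0]
finger_gap: 0.384
time_s: 7.65
ee_pos: [0.6414, 0.1703, 0.2368]
orientation: [-1.571, 0.048, -0.017]
contact_force: [-0.0, 0.1, -3.9]
finger_gap: 0.388
t 7.65 pos [0.6414 0.1703 0.2368] psi 87.62 F [-0.   0.1 -3.9] gap 0.388
turn [ 0.02 -2.38 -1.1 ] shift now [-0.18 -0.82  0.71] shift after turn [-0.14 -0.82  0.72]
[[324.88598009 106.04034201]]
```

View pics/w2.png

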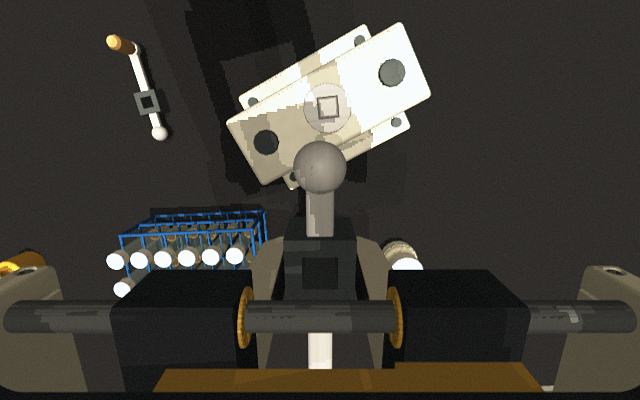

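The shaft shows at (328,107) on its collar, and the held crank's ball is at (320,167). I'll fit the shaft square with an overlay.

```bash
python3 - <<'E'
from h import *
px,K,C=load("w2")
s=10;u0,v0=298,77
c=cv2.resize(px[v0:v0+60,u0:u0+60],None,fx=s,fy=s,interpolation=cv2.INTER_CUBIC)
raw=c[:,:390].copy() if 0 else c.copy()
p=ray(K,C,328,106.5,.160); print(p.round(4), [ray(K,C,u,v,.136).round(4) for u,v in((391.5,73),(266,141))])
def dr(x,y,yaw,col):
    Rz=R.from_euler("z",yaw,degrees=True).as_matrix()
    for h,z in((8,140),(8,159),(5.5,163)):
        q=np.array([[h,h,z],[h,-h,z],[-h,-h,z],[-h,h,z]])@Rz.T/1000+[x,y,0]
        cv2.polylines(c,[((proj(K,C,q)-[u0,v0]+.5)*s).astype(int)],True,col)
    t=np.linspace(0,6.28,40)
    q=np.c_[x+.02*np.cos(t),y+.02*np.sin(t),0*t+.14]
    cv2.polylines(c,[((proj(K,C,q)-[u0,v0]+.5)*s).astype(int)],True,col)
dr(p[0],p[1],0,(0,0,255))
cv2.imwrite("pics/c3.png",cv2.resize(np.hstack([raw,c]),(800,400)))
E
```

```text
[0.5563 0.1799 0.16  ] [array([0.5314, 0.2331, 0.136 ]), array([0.5813, 0.1263, 0.136 ])]
```

View pics/c3.png

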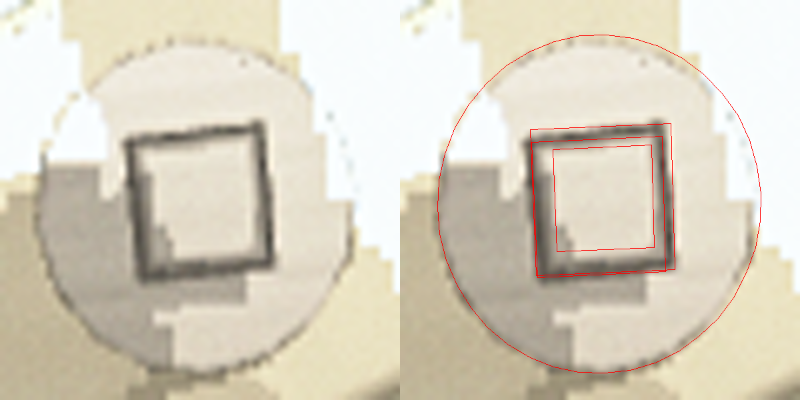

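Fitted shaft: (0.5565, 0.1795), yaw about +4°. The midpoint of the nuts agrees. So the seating pose is psi 94, approached from above.

```bash
H="python3 -m handwheel"; python3 -c "
from h import *
delta(.5568,.1795,.2,94)"
$H '[0,-6.4,-1.1,0,0,0,0.2, 0,0,0,0,0,0,0.2, 0,0,0,-4,0,0.6,0.2, 0,0,0,-4,0,0.7,0.2, 0,0,0,0,0,0,0.2]' 45; python3 -c "
from h import *
delta(.5568,.1795,.2,94)"
```

```text
t 7.7 pos [0.6413 0.1701 0.2367] psi 87.62 F [-0.9  0.1 -4.7] gap 0.386
turn [-0.03 -6.38 -1.12] shift now [-8.41  3.84  0.59] shift after turn [-8.36  3.67  1.53]
time_s: 8.2
ee_pos: [0.5581, 0.1727, 0.2336]
orientation: [-1.571, -0.036, 0.045]
contact_force: [0.8, -0.6, -3.9]
finger_gap: 0.387
t 8.2 pos [0.5581 0.1727 0.2336] psi 92.95 F [ 0.8 -0.6 -3.9] gap 0.387
turn [ 0.04 -1.05 -0.31] shift now [-0.07  3.36  0.69] shift after turn [-0.08  3.36  0.69]
```

```bash
H="python3 -m handwheel"; 
$H '[0,-1.5,-0.4,-0.1,1.5,0.8,0.2, 0,0,0,0,1,0,0.2, 0,0,0,0,0.5,0,0.2, 0,0,0,0,0,0,0.2]' 45; python3 -c "
from h import *
delta(.5568,.1795,.18,94)"
```

```text
time_s: 8.6
ee_pos: [0.5573, 0.1795, 0.2002]
orientation: [-1.571, -0.057, 0.054]
contact_force: [0.6, 0.7, -4.2]
finger_gap: 0.386
t 8.6 pos [0.5573 0.1795 0.2002] psi 94.06 F [ 0.6  0.7 -4.2] gap 0.386
turn [0.06 0.06 0.08] shift now [-0.05  2.02  0.01] shift after turn [-0.05  2.02  0.01]
```

```bash
H="python3 -m handwheel"; 
$H '[0,0,0,-0.05,1.5,0,0.2, 0,0,0,0,0.7,0,0.2, 0,0,0,0,0.5,0,0.2, 0,0,0,0,0.2,0,0.2, 0,0,0,0,0,0,0.2]' 45; python3 -c "
from h import *
delta(.5568,.1795,.148,94)"
```

```text
time_s: 9.1
ee_pos: [0.5575, 0.1789, 0.1675]
orientation: [-1.572, -0.054, 0.055]
contact_force: [0.2, -0.2, -4.5]
finger_gap: 0.386
t 9.1 pos [0.5575 0.1789 0.1675] psi 93.97 F [ 0.2 -0.2 -4.5] gap 0.386
turn [ 0.09 -0.03 -0.03] shift now [-0.07  1.95  0.06] shift after turn [-0.07  1.95  0.06]
```

```bash
H="python3 -m handwheel"; 
$H '[0,0,0,-0.05,0.3,0.05,0.2, 0,0,0,0,0.3,0,0.2, 0,0,0,0,0.3,0,0.2, 0,0,0,0,0,0,0.2]' 45;
$H '[0,0,0,0,0.3,0,0.2, 0,0,0,0,0.3,0,0.2, 0,0,0,0,0,0,0.2]' 45; python3 -c "
from h import *
delta(.5568,.1795,.148,94)"
```

```text
time_s: 9.5
ee_pos: [0.5573, 0.1796, 0.1586]
orientation: [-1.571, -0.055, 0.054]
contact_force: [0.6, 0.1, -3.3]
finger_gap: 0.385
time_s: 9.8
ee_pos: [0.5573, 0.1796, 0.1523]
orientation: [-1.571, -0.055, 0.053]
contact_force: [0.0, 0.5, -4.0]
finger_gap: 0.387
t 9.8 pos [0.5573 0.1796 0.1523] psi 93.97 F [ 0.   0.5 -4. ] gap 0.387
turn [ 0.07 -0.03  0.07] shift now [-0.05  0.43 -0.01] shift after turn [-0.05  0.43 -0.01]
```

Going in without force, with about 4 mm left.

```bash
H="python3 -m handwheel"; 
$H '[0,0,0,0,0.2,0,0.2, 0,0,0,0,0.2,0,0.2, 0,0,0,0,0.15,0,0.2, 0,0,0,0,0,0,0.2]' 45; python3 -c "
from h import *
delta(.5568,.1795,.148,94)"
```

```text
time_s: 10.2
ee_pos: [0.5577, 0.1797, 0.1482]
orientation: [-1.571, -0.057, 0.052]
contact_force: [0.4, -0.2, -4.9]
finger_gap: 0.386
t 10.2 pos [0.5577 0.1797 0.1482] psi 93.97 F [ 0.4 -0.2 -4.9] gap 0.386
turn [ 0.05 -0.03  0.16] shift now [-0.09  0.01 -0.01] shift after turn [-0.09  0.02 -0.01]
```

```bash
H="python3 -m handwheel"; 
$H '[0,0,0,0,0.15,0,0.2, 0,0,0,0,0.1,0,0.2, 0,0,0,0,0,0,0.2]' 45; python3 -c "
from h import *
delta(.5568,.1795,.148,94)"
```

```text
time_s: 10.5
ee_pos: [0.5579, 0.1797, 0.148]
orientation: [-1.57, -0.058, 0.051]
contact_force: [0.1, -1.1, -4.0]
finger_gap: 0.381
t 10.5 pos [0.5579 0.1797 0.148 ] psi 93.97 F [ 0.1 -1.1 -4. ] gap 0.381
turn [ 0.03 -0.03  0.26] shift now [-0.11  0.   -0.02] shift after turn [-0.11  0.   -0.02]
```

```bash
H="python3 -m handwheel"; 
$H '[0,0,0,0,0,0,0.7, 0,0,0,0,0,0,0.7, 0,0,0,0,0,0,0.7, 0,0,0,0,0,0,0.7, 0,0,0,0,0,0,0.7]' 20;
$H '[0,0,0,0,-2,0,0.7, 0,0,0,0,-3,0,0.7, 0,0,0,0,-4,0,0.7, 0,0,0,0,-2,0,0.7, 0,0,0,0,0,0,0.7]' ; python3 -c "
from h import *
delta(.5565+.085*np.cos(.07),.1795+.085*np.sin(.07),.186,94)
a=cam('wrist'); save('w3',a)"
```

```text
time_s: 11.0
ee_pos: [0.5585, 0.1799, 0.1484]
orientation: [-1.57, -0.059, 0.049]
contact_force: [0.6, -0.0, -0.2]
finger_gap: 0.691
time_s: 11.5
ee_pos: [0.5572, 0.1797, 0.2608]
orientation: [-1.571, -0.057, 0.052]
contact_force: [0.1, 0.4, -0.4]
finger_gap: 0.7
t 11.5 pos [0.5572 0.1797 0.2608] psi 93.97 F [ 0.1  0.4 -0.4] gap 0.7
turn [ 0.04 -0.03  0.21] shift now [ 8.4   7.51 -0.  ] shift after turn [ 8.43  7.48 -0.01]
```

View pics/w3.png

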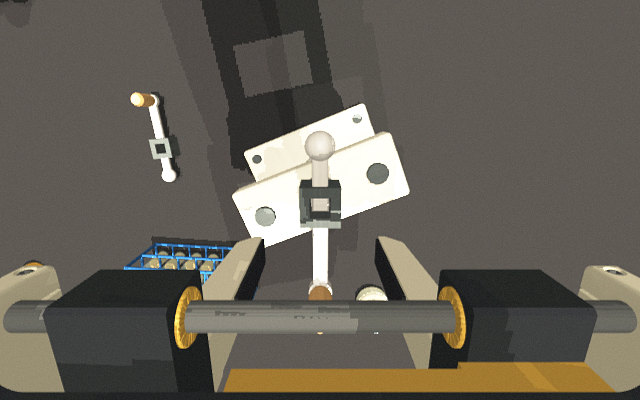

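The crank is on the shaft, with the shaft top visible in the bore at (320,204), the ball at (320,145) and the grip at (320,293). Next I move over the grip.

```bash
H="python3 -m handwheel"; 
$H '[0,0,0,4.4,0,0,0.7, 0,0,0,4.2,0,0,0.7, 0,0,0,0,0,0,0.7]'; python3 -c "
from h import *
px,K,C=load('w3')
for dz in(0,.005): print('ball,hub tl,br',proj(K,C,[[.5565-.052,.1795-.0036,.167+dz],[.5565-.018,.1615-.001,.176+dz],[.5565+.018,.1975+.001,.176+dz]]).round(1).tolist())
delta(.5565+.085*np.cos(.07),.1795+.085*np.sin(.07),.186,94)"
```

```text
time_s: 11.85
ee_pos: [0.644, 0.1856, 0.2547]
orientation: [-1.572, -0.054, 0.056]
contact_force: [0.4, 0.6, -0.8]
finger_gap: 0.701
ball,hub tl,br [[319.8, 145.5], [298.7, 186.2], [340.1, 229.2]]
ball,hub tl,br [[319.8, 146.1], [298.3, 187.6], [340.5, 231.4]]
t 11.85 pos [0.644  0.1856 0.2547] psi 94.01 F [ 0.4  0.6 -0.8] gap 0.701
turn [ 0.09  0.01 -0.07] shift now [-0.26  6.88  0.01] shift after turn [-0.27  6.87  0.  ]
```

```bash
H="python3 -m handwheel"; 
$H '[0,0,0,-0.25,2.5,0,0.7, 0,0,0,0,2.5,0,0.7, 0,0,0,0,1.2,0,0.7, 0,0,0,0,0.4,0,0.7, 0,0,0,0,0,0,0.15]' 25
$H '[0,0,0,0,0,0,0.15, 0,0,0,0,0,0,0.15, 0,0,0,0,0,0,0.15, 0,0,0,0,0,0,0.15, 0,0,0,0,0,0,0.15]' 25
$H '[0,0,0,0,0,0,0.15, 0,0,0,0,0,0,0.15, 0,0,0,0,0,0,0.15]' 25
python3 -c "
from h import *
delta(.5565+.085*np.cos(.07),.1795+.085*np.sin(.07),.186,94)"
```

```text
time_s: 12.35
ee_pos: [0.6393, 0.1849, 0.1802]
orientation: [-1.573, -0.048, 0.061]
contact_force: [-0.1, 0.6, 0.6]
finger_gap: 0.653
time_s: 12.85
ee_pos: [0.64, 0.1852, 0.1842]
orientation: [-1.572, -0.052, 0.058]
contact_force: [0.4, -0.3, 0.1]
finger_gap: 0.233
time_s: 13.15
ee_pos: [0.64, 0.1852, 0.1842]
orientation: [-1.572, -0.052, 0.058]
contact_force: [1.0, 0.9, -0.7]
finger_gap: 0.232
t 13.15 pos [0.64   0.1852 0.1842] psi 94.0 F [ 1.   0.9 -0.7] gap 0.232
turn [ 0.11 -0.   -0.21] shift now [ 0.13 -0.18  0.02] shift after turn [ 0.13 -0.18  0.02]
```

```bash
H="python3 -m handwheel"; cat >> h.py <<'E'
def wind(z=.186):
    o=get_obs(); p=o["ee_pos"]; d=p[:2]-[.5565,.1795]; a=np.degrees(np.arctan2(d[1],d[0])); print("ang",a.round(2),"r",np.hypot(*d).round(4),"tau",np.round(o["ft_torque"],2))
    delta(.5565+.085*np.cos(np.radians(a)),.1795+.085*np.sin(np.radians(a)),z,a+90)
E
$H '[0,6,0,-0.05,0,-0.9,0.15, 0,6,0,-0.05,0,-0.9,0.15, 0,6,0,-0.05,0,-0.9,0.15, 0,6,0,-0.05,0,-0.9,0.15, 0,0,0,0,0,0,0.15]' 25
python3 -c "
from h import *
wind()"
```

```text
time_s: 13.65
ee_pos: [0.6345, 0.1501, 0.1841]
orientation: [-1.553, 0.288, -0.282]
contact_force: [-0.9, 0.5, -1.1]
finger_gap: 0.232
ang -20.68 r 0.0834 tau [ 0.16  0.03 -0.03]
t 13.65 pos [0.6345 0.1501 0.1841] psi 69.19 F [-0.9  0.5 -1.1] gap 0.232
turn [ 0.08 -0.13 -0.21] shift now [ 0.16 -0.19  0.  ] shift after turn [ 0.16 -0.19 -0.  ]
```

```bash
H="python3 -m handwheel"; 
$H '[0,6,0,0.05,-0.1,-0.9,0.15, 0,6,0,0,0,-0.9,0.15, 0,6,0,-0.03,0,-0.9,0.15, 0,6,0,-0.03,0,-0.9,0.15, 0,6,0,-0.03,0,-0.9,0.15]' 25
python3 -c "
from h import *
wind()"
$H '[0,6,0,-0.03,0,-0.9,0.15, 0,6,0,-0.03,0,-0.9,0.15, 0,6,0,-0.03,0,-0.9,0.15, 0,6,0,-0.03,0,-0.9,0.15, 0,0,0,0,0,0,0.15]' 25
python3 -c "
from h import *
wind()"
```

```text
time_s: 14.15
ee_pos: [0.6095, 0.1155, 0.1841]
orientation: [-1.458, 0.696, -0.685]
contact_force: [0.6, 3.6, -1.7]
finger_gap: 0.235
ang -50.34 r 0.0831 tau [ 0.66 -0.21 -0.02]
t 14.15 pos [0.6095 0.1155 0.1841] psi 39.31 F [ 0.6  3.6 -1.7] gap 0.235
turn [ 0.15 -0.35 -0.37] shift now [ 0.19 -0.2   0.  ] shift after turn [ 0.19 -0.19 -0.  ]
time_s: 14.65
ee_pos: [0.5779, 0.0998, 0.1844]
orientation: [-1.321, 1.016, -1.006]
contact_force: [1.6, -0.7, -2.7]
finger_gap: 0.235
ang -74.99 r 0.0825 tau [-0.12 -0.22 -0.03]
t 14.65 pos [0.5779 0.0998 0.1844] psi 15.22 F [ 1.6 -0.7 -2.7] gap 0.235
turn [ 0.12  0.21 -0.33] shift now [ 0.25 -0.16 -0.  ] shift after turn [ 0.25 -0.16 -0.  ]
```

```bash
H="python3 -m handwheel"; 
$H '[0,6,0,0.15,0.05,-0.9,0.15, 0,6,0,0.02,0,-0.9,0.15, 0,6,0,0.02,0,-0.9,0.15, 0,6,0,0.02,0,-0.9,0.15, 0,0,0,0,0,0,0.15]' 25
python3 -c "
from h import *
wind()"
$H '[0,6,0,0.1,0.05,-0.9,0.15, 0,6,0,0.02,0,-0.9,0.15, 0,6,0,0.02,0,-0.9,0.15, 0,6,0,0.02,0,-0.9,0.15, 0,0,0,0,0,0,0.15]' 25
python3 -c "
from h import *
wind()"
```

```text
time_s: 15.15
ee_pos: [0.544, 0.0981, 0.184]
orientation: [-1.134, 1.317, -1.301]
contact_force: [0.7, -1.5, -0.3]
finger_gap: 0.235
ang -98.75 r 0.0824 tau [-0.42 -0.05 -0.  ]
t 15.15 pos [0.544  0.0981 0.184 ] psi -7.92 F [ 0.7 -1.5 -0.3] gap 0.235
turn [ 0.16  0.83 -0.64] shift now [ 0.26 -0.2  -0.  ] shift after turn [ 0.26 -0.2   0.  ]
time_s: 15.65
ee_pos: [0.5122, 0.1102, 0.1839]
orientation: [-0.892, 1.602, -1.581]
contact_force: [-2.1, -2.2, 0.2]
finger_gap: 0.232
ang -122.59 r 0.0822 tau [-0.65  0.36  0.03]
t 15.65 pos [0.5122 0.1102 0.1839] psi -30.91 F [-2.1 -2.2  0.2] gap 0.232
turn [ 0.29  1.68 -0.88] shift now [ 0.28 -0.21 -0.01] shift after turn [ 0.28 -0.21 -0.  ]
```

Now slower, towards the stop.

```bash
H="python3 -m handwheel"; 
$H '[0,6,-0.5,0.05,0.02,-0.9,0.15, 0,6,0,0.02,0,-0.9,0.15, 0,6,0,0.02,0,-0.9,0.15, 0,0,0,0,0,0,0.15]' 25
python3 -c "
from h import *
wind()"
$H '[0,4,0,0.05,0.02,-0.6,0.15, 0,4,0,0.02,0,-0.6,0.15, 0,0,0,0,0,0,0.15]' 25
python3 -c "
from h import *
wind()"
```

```text
time_s: 16.05
ee_pos: [0.4933, 0.1273, 0.1841]
orientation: [-0.681, 1.8, -1.785]
contact_force: [-3.0, -3.0, 0.8]
finger_gap: 0.232
ang -140.42 r 0.082 tau [-0.57  0.54 -0.01]
t 16.05 pos [0.4933 0.1273 0.1841] psi -48.05 F [-3.  -3.   0.8] gap 0.232
turn [ 0.27  2.37 -0.51] shift now [ 0.3  -0.19 -0.01] shift after turn [ 0.3  -0.19  0.  ]
time_s: 16.35
ee_pos: [0.487, 0.1359, 0.1841]
orientation: [-0.58, 1.878, -1.866]
contact_force: [-1.0, -1.6, -0.2]
finger_gap: 0.232
ang -147.9 r 0.082 tau [-0.43  0.38  0.05]
t 16.35 pos [0.487  0.1359 0.1841] psi -55.18 F [-1.  -1.6 -0.2] gap 0.232
turn [ 0.21  2.72 -0.5 ] shift now [ 0.29 -0.19 -0.01] shift after turn [ 0.3  -0.19 -0.  ]
```

```bash
H="python3 -m handwheel"; 
$H '[0,4,0,0.03,0.02,-0.5,0.15, 0,4,0,0.02,0,-0.5,0.15, 0,0,0,0,0,0,0.15]' 25
python3 -c "
from h import *
wind()"
```

```text
time_s: 16.65
ee_pos: [0.4828, 0.1433, 0.1841]
orientation: [-0.473, 1.954, -1.945]
contact_force: [-1.5, -1.3, 0.4]
finger_gap: 0.233
ang -153.82 r 0.0821 tau [-0.24  0.29 -0.01]
t 16.65 pos [0.4828 0.1433 0.1841] psi -62.34 F [-1.5 -1.3  0.4] gap 0.233
turn [ 0.16  1.48 -0.46] shift now [ 0.29 -0.2  -0.01] shift after turn [ 0.29 -0.19 -0.  ]
```

```bash
H="python3 -m handwheel"; 
$H '[0,3,0,0.03,0.02,-0.4,0.15, 0,3,0,0.02,0,-0.4,0.15, 0,0,0,0,0,0,0.15]' 25
python3 -c "
from h import *
wind()"
```

```text
time_s: 16.95
ee_pos: [0.4805, 0.1485, 0.1841]
orientation: [-0.391, 2.004, -2.001]
contact_force: [1.1, -3.3, -0.9]
finger_gap: 0.234
ang -157.8 r 0.0821 tau [-0.69  0.01  0.04]
t 16.95 pos [0.4805 0.1485 0.1841] psi -67.47 F [ 1.1 -3.3 -0.9] gap 0.234
turn [-0.    0.33 -0.43] shift now [ 0.29 -0.19 -0.  ] shift after turn [ 0.29 -0.19  0.  ]
```

```bash
H="python3 -m handwheel"; 
$H '[0,2,0,0.02,0.02,-0.5,0.15, 0,2,0,0.02,0,-0.5,0.15]' 25
python3 -c "
from h import *
wind()"
```

```text
time_s: 17.15
ee_pos: [0.4782, 0.1544, 0.1842]
orientation: [-0.334, 2.033, -2.043]
contact_force: [9.1, -17.3, -1.9]
finger_gap: 0.232
ang -162.23 r 0.0822 tau [-3.34 -1.57  0.04]
t 17.15 pos [0.4782 0.1544 0.1842] psi -70.94 F [  9.1 -17.3  -1.9] gap 0.232
turn [-0.36  1.29 -0.42] shift now [ 0.28 -0.18 -0.01] shift after turn [ 0.28 -0.18 -0.  ]
```

```bash
H="python3 -m handwheel"; 
$H '[0,2,0,0.02,0.02,-0.5,0.15, 0,2,0,0.02,0,-0.5,0.15]' 25
python3 -c "
from h import *
wind()"
```

```text
time_s: 17.35
ee_pos: [0.477, 0.1588, 0.1843]
orientation: [-0.27, 2.056, -2.09]
contact_force: [8.3, -24.4, -0.8]
finger_gap: 0.231
ang -165.41 r 0.0821 tau [-4.73 -1.49  0.02]
t 17.35 pos [0.477  0.1588 0.1843] psi -74.55 F [  8.3 -24.4  -0.8] gap 0.231
turn [-0.99  0.86 -0.47] shift now [ 0.29 -0.17 -0.  ] shift after turn [ 0.29 -0.17 -0.  ]
```

The tangential force rose to about 25 N at the predicted angle, so this is the stop. I'll let it settle, release, go straight up and look.

```bash
H="python3 -m handwheel"; 
$H '[0,0,0,0,0,0,0.15, 0,0,0,0,0,0.1,0.15, 0,0,0,0,0,0,0.15]' 25
$H '[0,0,0,0,0,0,0.7, 0,0,0,0,0,0,0.7, 0,0,0,0,0,0,0.7, 0,0,0,0,0,0,0.7, 0,0,0,0,0,0,0.7]'
$H '[0,0,0,0,-2,0,0.7, 0,0,0,0,-3,0,0.7, 0,0,0,0,-4,0,0.7, 0,0,0,3,-3,0,0.7, 0,0,0,4,0,0,0.7]'
$H '[0,0,0,4,0,0,0.7, 0,0,0,4,0,0,0.7, 0,0,0,4,0,0,0.7, 0,0,0,0,0,0,0.7]'
python3 - <<'E'
from h import *
wind()
a=cam("top"); save("top2",a); b=cam("scene"); save("sc2",b)
c=cv2.resize(a[0][150:260,170:290],None,fx=3.3,fy=3.3,interpolation=cv2.INTER_CUBIC)
d=cv2.resize(b[0][170:290,340:460],(396,396),interpolation=cv2.INTER_CUBIC)
c=cv2.resize(c,(396,396)) if c.shape[0]==396 else cv2.copyMakeBorder(c,0,396-c.shape[0],0,0,cv2.BORDER_CONSTANT)
cv2.imwrite("pics/c4.png",np.hstack([c,d]))
E
```

```text
time_s: 17.65
ee_pos: [0.4786, 0.1538, 0.1843]
orientation: [-0.288, 2.04, -2.09]
contact_force: [-1.2, -2.4, 0.3]
finger_gap: 0.234
time_s: 18.15
ee_pos: [0.4792, 0.1538, 0.1846]
orientation: [-0.298, 2.035, -2.083]
contact_force: [0.4, 0.7, 0.5]
finger_gap: 0.614
time_s: 18.65
ee_pos: [0.4105, 0.1363, 0.3066]
orientation: [-0.307, 2.036, -2.084]
contact_force: [0.1, -0.2, 0.1]
finger_gap: 0.699
time_s: 19.05
ee_pos: [0.2893, 0.0995, 0.3089]
orientation: [-0.303, 2.033, -2.08]
contact_force: [0.6, 0.0, -0.9]
finger_gap: 0.704
ang -163.33 r 0.2789 tau [ 0.09 -0.02 -0.05]
t 19.05 pos [0.2893 0.0995 0.3089] psi -72.8 F [ 0.6  0.  -0.9] gap 0.704
turn [-1.33  0.53 -0.28] shift now [-19.33  12.38  -0.11] shift after turn [-19.39  12.29  -0.  ]
```

View pics/c4.png

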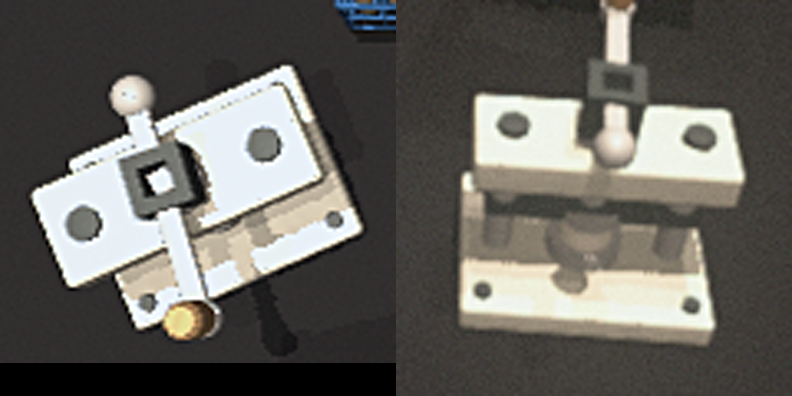

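The crank is on the shaft, with the shaft visible in the bore and the grip now towards the robot. I'll triangulate the hub and ball for height and yaw.

```bash
python3 - <<'E'
from h import *
_,K,C=load("top2");_,k,c=load("sc2")
for n,p,q in [("hub",(217.6,204.5),(407,194.3)),("ball",(209.7,179.1),(406.1,213.9))]:
    X=cv2.triangulatePoints(K@C[:3],k@c[:3],np.array(p,float),np.array(q,float)).ravel(); print(n,(X[:3]/X[3]).round(4))
b=ray(K,C,209.7,179.1,.167);g=ray(K,C,224.5,247.6,.219);h=ray(K,C,217.6,204.5,.176)
print(b,h,g,np.degrees(np.arctan2(*(g-b)[1::-1])),np.linalg.norm((g-b)[:2]))
y=np.arctan2(*(g-b)[1::-1])
for dz in(0,.01):
  Rz=R.from_euler("z",y).as_matrix(); Q=np.array([[0,0,.036],[-.052,0,.027],[.085,0,.079]])@Rz.T+[.5565,.1795,.14+dz]
  print(proj(K,C,Q).round(1).tolist(),proj(k,c,Q).round(1).tolist())
E
```

```text
hub [0.5559 0.1797 0.1738]
ball [0.6056 0.1984 0.1684]
[0.60593646 0.19840916 0.167     ] [0.55619035 0.17804567 0.176     ] [0.47634394 0.15030088 0.219     ] -159.63370157556838 0.13823396041764544
[[216.8, 204.3], [210.1, 179.5], [224.7, 247.3]] [[406.3, 193.7], [405.4, 214.2], [409.8, 153.0]]
[[215.5, 203.9], [208.7, 178.8], [223.4, 247.5]] [[407.1, 190.0], [406.2, 210.5], [410.6, 149.2]]
```

```bash
python3 -c "
from h import *
a,b=load('top')[0],load('top2')[0]
for n,(x0,x1,y0,y1) in dict(rack=(265,350,115,165),jar=(180,215,105,140),weight=(410,436,118,145)).items(): print(n,cv2.absdiff(a,b)[y0:y1,x0:x1].mean().round(2))
print(finish_job())"
```

```text
rack 1.07
jar 1.09
weight 1.12
the job is handed in; nothing more can be done
None
```

I set the middle-sized crank on the press shaft and let go. I then took it by the grip, wound it about 160° clockwise to the stop, released it and handed the job in at about 19 s.

- **Stop reached:** At the end, the sideways force on the grip rose from about 3 N to about 25 N, against the 2–3 N the spindle's friction needs. I could not read the spindle angle directly. The crank ended at yaw -160°, about 5° further round than I predicted for the stop with full play. I put that down to error in my estimate of the starting angle and give in the mechanism.
- **Hub seated:** In the last pictures the hub top measured 174 mm above the bench, against 176 mm expected. The ball measured 168 mm, against 167 mm. Both fit a fully seated hub within the cameras' 2 mm calibration.
- **Other things:** The top-camera picture of the rack, jar and weight is the same as at the start, to within noise. The gripper is clear of everything.

No check failed.

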